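Find the proud pad on the cold stage and press it level

ROBOT

A 7-joint arm with a two-finger parallel gripper is mounted at the origin on the work surface. World frame = base frame: x ahead of the robot, y to its left, z up, the work surface at z = 0. Lengths are in mm, angles in rad, forces in N, time in s.
With the tool pointing down it reaches from about 400 to 875 mm from the base axis. Payload 4.4 kg.
Tool frame: the origin (TCP) lies at the centre of the arm's flange, where the gripper is bolted on; the fingertips stand 173 mm ahead of it and the grasp point (between the pads) lies 155 mm ahead of it; z points along the fingers, y is the direction in which the jaws open and shut (so a half turn about z gives the same grasp; the last joint's range is limited). The gripper opens to 85 mm and grips with 20 to 120 N. Pads are 22 mm wide; open, the fingers measure 114 mm over their backs; the gripper's body (76 mm by 85 mm) begins 54 mm behind the grasp point. The pads swing forward as they close: fully open they stand 13 mm farther back than shut.
Start: joints at [-0.066, 0.628, 0.038, 1.517, -0.027, 0.996, -0.02], TCP at [650.012, 0.021, 404.713] pointing down, gripper open.
Joint ranges: [-3.06, 3.06], [-0.37, 2.12], [-1.25, 1.32], [0.18, 2.47], [-1.1, 4.24], [0.23, 1.98], [-2.94, 2.94]. Speed limits (rad/s): [2.57, 2.57, 3.14, 3.14, 3.14, 3.14, 3.14].

INTERFACE

Orientations are given as [roll, pitch, yaw] about the fixed x, y, z axes, in that order (R = Rz(yaw) Ry(pitch) Rx(roll)).
In Python, from cell import * gives the robot as it stands. The module is installed in compiled form; this text tells all that it offers.
- The arm moves only by the shell command python3 -m jog 'ROWS'. ROWS is JSON, one flat list of numbers, 5 for each row, row after row: the shift along the tool's x, y, z in mm, then the turn about the tool's z in degrees, then the finger opening in mm, from 0 to 85.4. A call has 1 to 20 rows; each row is the pose to reach, as a shift and turn from the pose commanded when the call began, along the tool's axes at that moment; what a row does not reach only later rows make up. A row lasts 1/12 s, in which the tool goes at most 41.7 mm and 7.16 degrees, less where a joint would pass 70% of its speed; a pose out of reach is approached as far as the arm can. A call with a gripper value outside its range is refused whole. The fingers move at their own pace and stop on an object; the grip force is fixed at half the most. Time passes only in rows, so rows that repeat a pose let the fingers close. It gives the time, the measured TCP pose, the force and the opening at its end, in the units of the state.
- read_state(): the state, without advancing time (a new reading comes with each control period).
- get_image(name): name is "scene" or "side" or "wrist"; returns (picture, depth): 480x640x3 uint8, blue, green, red; 480x640 float32, mm along the optical axis (not along the pixel's ray), 0 where there is no reading.
- camera_params(name): a dict with "K" (3x3 intrinsics, pixels), "T" (4x4, takes a point from camera to world coordinates). Camera axes: x right, y up, looking along -z (the intrinsics and any distortion apply to the point x, -y, -z); pixel columns grow to the right and rows downward; lengths in mm; the calibration is good to about 2 mm. A picture is of the moment at which its call begins: read the wrist's pose just before it. camera_params takes no time and is no camera call; for the wrist camera it gives the pose at the moment of the call.
- finish_job(): hands the job in, once; it reports no verdict.
The state is a dict: "clock": time; "qpos": joint angles; "qd": joint speeds; "tau": joint torques, N m; "eef_pos": TCP position; "tool_rot": TCP orientation; "force": force on the tool from outside, world axes, zero at the start; "torque": the same for the moment, N m; "width": finger opening in mm.
Only numpy, scipy, OpenCV 4.12 (cv2) and the standard library are available. Lean on these libraries where they do the work, as an engineer would, in place of code of your own. Each camera call takes 0.05 s, during which the arm holds its last target.

TASK

One of the four brass pads on the leaning copper face stands a few millimetres proud. Take the touch probe from its holder and, keeping it square to the face, touch its tip lightly to each pad in turn, from the red-dot end along the row, without shifting any; then press the proud pad down with the probe until it is level with the other three, no lower. Put the probe back in its holder, collar down on the top, let go, and leave the other things on the bench alone.

Things in the scene. Friction and masses are not known exactly. Their poses are not given: they have to be found in the camera images.
- probe_center (a point): Centre of the touch probe's blue square handle, 18 x 18 mm, 60 mm long. z runs along the probe from tip to handle, x and y square to the handle's flats. From here along -z: handle ends at 30 mm; collar underside at 36 mm; tip end at 116 mm. Loose, about 120 g; at the start upright in the holder, collar on the holder's top.
- probe: The whole touch probe; origin at the end of the tip, z from tip to handle. Below the handle an aluminium collar 34 mm across and 6 mm thick, then a straight steel shank 10 mm across (6 mm for the last 24 mm), then a red tip ball 8 mm across.
- probe_tip (a point): The very end of the probe's red tip ball (4 mm radius), on its axis; z points from tip to handle.
- probe_collar (a point): Centre of the underside of the probe's collar, 80 mm above its tip end; z points from tip to handle.
- holder_hole (a point): Centre of the 22 mm through hole in the probe holder, at its top surface, 95 mm above the table. The holder is fixed: white plate 80 x 80 x 12 mm on four thin legs and a 90 x 90 mm grey foot, 73 mm of free room below the plate; place and yaw change. The collar does not pass the hole and carries the probe.
- face: Copper face, 100 mm up the slope, 200 mm across, of the fixed cold stage (foot 150 x 210 mm; place and yaw change). It leans back 30 degrees, looking up and roughly towards the robot. Origin: middle of its surface, 90 mm above the table. z: normal, outward; x: up the slope; y: level, along the row of pads (at y = 60, 20, -20, -60 mm, x = 0). A red dot marks the +60 end.
- spot_1 (a point): Place number 1 in the row, the one by the red dot: fixed point on the face's frame at y = 60 mm, x = 0, 8 mm out from the face, where the top centre of a correct pad lies. Axes as the face's.
- spot_2 (a point): Place number 2 in the row: fixed point on the face's frame at y = 20 mm, x = 0, 8 mm out from the face, where the top centre of a correct pad lies. Axes as the face's.
- spot_3 (a point): Place number 3 in the row: fixed point on the face's frame at y = -20 mm, x = 0, 8 mm out from the face, where the top centre of a correct pad lies. Axes as the face's.
- spot_4 (a point): Place number 4 in the row: fixed point on the face's frame at y = -60 mm, x = 0, 8 mm out from the face, where the top centre of a correct pad lies. Axes as the face's.
- pad_a_top (a point): Top centre of one of the four like brass pads (22 mm discs); which pad is at which spot changes. z: the face's normal. A pad slides along the normal only, held by friction: stays put under 12 N, moves at about 15 N, stays where left. In the face's frame this point's z is 8 mm for a correct pad, 12 to 15 mm for the proud one; it can be pressed to 3 mm and cannot be pulled up.
- pad_b_top (a point): As pad_a_top, for another of the four pads.
- pad_c_top (a point): As pad_a_top, for another of the four pads.
- pad_d_top (a point): As pad_a_top, for another of the four pads.
- pad_a: The sliding brass pad of pad_a_top, a disc 22 mm across and 6 mm thick. Origin on its axis, 8 mm below its top (on the face's surface when the pad is correct); axes as the face's.
- pad_b: The sliding brass pad of pad_b_top, a disc 22 mm across and 6 mm thick. Origin on its axis, 8 mm below its top (on the face's surface when the pad is correct); axes as the face's.
- pad_c: The sliding brass pad of pad_c_top, a disc 22 mm across and 6 mm thick. Origin on its axis, 8 mm below its top (on the face's surface when the pad is correct); axes as the face's.
- pad_d: The sliding brass pad of pad_d_top, a disc 22 mm across and 6 mm thick. Origin on its axis, 8 mm below its top (on the face's surface when the pad is correct); axes as the face's.
- multimeter: Bystander, to be left alone: black hand-held multimeter, 150 x 75 x 32 mm, lying flat. Origin at its underside.
- screwdriver: Bystander, to be left alone: screwdriver with a red handle, about 200 mm long, lying. Origin at its underside.
- screw_cup: Bystander, to be left alone: small round aluminium cup, 56 mm across, 40 mm high. Origin at its underside.
- jar: Bystander, to be left alone: amber jar with a black lid, 48 mm across, 75 mm high. Origin at its underside.
- marker: Bystander, to be left alone: black and blue marker pen, 130 mm long, 20 mm thick, lying. Origin at its underside.
- blank_flange: Bystander, to be left alone: steel disc flange, 70 mm across, 14 mm thick. Origin at its underside.
Mind the look-alikes: they are no part of the job. What is shaped like the probe but brown or white is not meant. Leave any green look-alike of the part that bears holder_hole alone.

How it is judged:
By the outcome, as a careful person would: the job done as asked, in the order asked, and still so for the second after the job is handed in, with the robot touching nothing.
It also fails if it takes over 61 s, if anything falls off the work surface, if the arm or the gripper's body presses on something with over 40 N, if the wrist force passes 120 N, or if a joint passes its speed limit or range.

## Working session

There is one attempt and no reset: what is moved stays moved. The work goes in short steps, Python scripts to look and compute and a shell command to move; the robot and the scene stay as the last step left them, time stands still between calls to the robot, and variables do not carry over. Pictures are saved under pics/ and viewed, and the job is handed in when it is done.

```bash
ls -la; mkdir -p pics
python3 - <<'E'
from cell import *
import cv2, numpy as np
print(read_state())
for n in ["scene","side","wrist"]:
    p,d=get_image(n); cv2.imwrite(f"pics/{n}0.png",p); np.save(f"pics/{n}0.npy",d)
    c=camera_params(n); print(n,np.array(c["K"]).round(1).tolist(),np.array(c["T"]).round(3).tolist(),[k for k in c])
E
python3 -m jog --help | head -30
```

```text
total 12
drwxr-xr-x  3 agent agent 4096 Dec  6 13:42 .
drwxr-xr-x 23 root  root  4096 Dec  6 13:42 ..
drwxr-xr-x  2 agent agent 4096 Dec  6 13:42 pics
{'clock': 0.0, 'qpos': array([-0.06580602,  0.6293259 ,  0.03843917,  1.5184114 , -0.0270253 ,
        0.99632672, -0.02000107]), 'qd': array([ 0.00298065, -0.00209532, -0.0009896 ,  0.0001075 ,  0.00077449,
        0.00153748, -0.00016144]), 'tau': array([-1.11932164e-03, -5.63405585e+01,  1.22606792e+00, -1.93450052e+01,
        1.09587883e-02,  1.05136272e-02, -8.84369996e-06]), 'eef_pos': array([6.49681217e+02, 4.11998994e-02, 4.03787955e+02]), 'tool_rot': array([-3.13963892e+00,  3.05417281e-06,  1.57078878e+00]), 'force': array([0.34423696, 0.2032839 , 0.42265132]), 'torque': array([-0.02381449,  0.01669942,  0.02596613]), 'width': 85.68904715356703}
scene [[505.1, 0.0, 318.8], [0.0, 505.1, 231.1], [0.0, 0.0, 1.0]] [[-0.047, -0.774, 0.631, 1279.39], [0.999, -0.042, 0.024, 11.321], [0.008, 0.631, 0.775, 1015.505], [0.0, 0.0, 0.0, 1.0]] ['K', 'T']
side [[510.4, 0.0, 328.8], [0.0, 510.4, 239.1], [0.0, 0.0, 1.0]] [[-0.69, 0.413, -0.595, -191.854], [-0.724, -0.409, 0.556, 649.808], [-0.014, 0.814, 0.581, 808.669], [0.0, 0.0, 0.0, 1.0]] ['K', 'T']
wrist [[398.2, 0.0, 319.5], [0.0, 398.2, 242.9], [0.0, 0.0, 1.0]] [[1.0, 0.0, 0.002, 649.589], [-0.001, 0.96, 0.28, 71.139], [-0.002, -0.28, 0.96, 372.505], [0.0, 0.0, 0.0, 1.0]] ['K', 'T']invalid input: not JSON, or not a number
```

View pics/scene0.png

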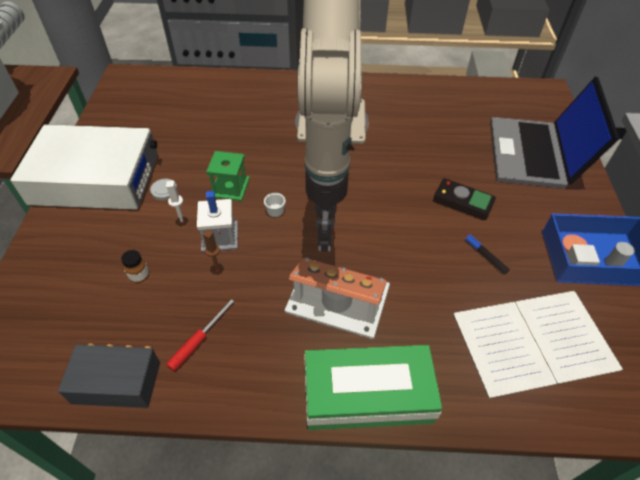

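View pics/side0.png

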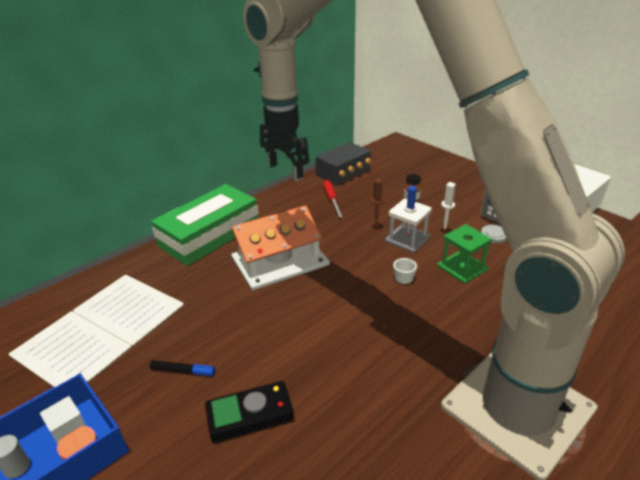

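View pics/wrist0.png

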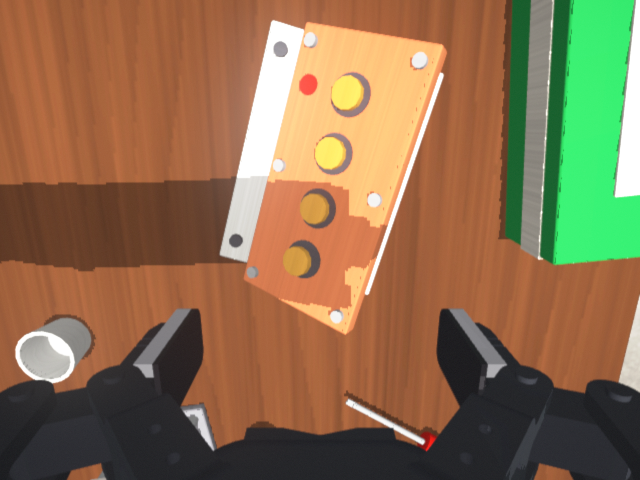

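The scene picture shows the blue-handled probe at about (211,203) in the white holder (215,220). The stage is at (338,295), with its red-dot end on the right at about (368,282). The look-alikes are a brown probe (212,250), a white probe (175,200) and a green holder (228,170). I'll choose the blue probe and white holder. Next I'll measure the face by depth and crop the choice.

```bash
cat > h.py <<'E'
import numpy as np, cv2
from cell import *
def cloud(d,c):
    K=np.array(c["K"]);T=np.array(c["T"])
    v,u=np.mgrid[0:d.shape[0],0:d.shape[1]]
    x=(u-K[0,2])/K[0,0]*d; y=(v-K[1,2])/K[1,1]*d
    P=np.stack([x,-y,-d],-1)@T[:3,:3].T+T[:3,3]
    P[d<=0]=np.nan
    return P
def proj(p,c):
    K=np.array(c["K"]);T=np.array(c["T"])
    q=(np.atleast_2d(p)-T[:3,3])@T[:3,:3]
    return np.stack([K[0,0]*q[:,0]/-q[:,2]+K[0,2],K[1,1]*-q[:,1]/-q[:,2]+K[1,2]],-1)
E
python3 - <<'E'
from h import *
# wrist cam has not moved
c=camera_params("wrist");d=np.load("pics/wrist0.npy");P=cloud(d,c);im=cv2.imread("pics/wrist0.png")
hsv=cv2.cvtColor(im,cv2.COLOR_BGR2HSV)
print(hsv[60,390],hsv[290,330],hsv[92,348],hsv[208,314])
poly=np.array([[310,30],[440,48],[350,325],[252,272]])
m=np.zeros(d.shape,np.uint8);cv2.fillPoly(m,[poly],1)
pts=P[(m>0)&np.isfinite(P[...,0])]
# ransac-ish plane
best=None;rng=np.random.default_rng(0)
for i in range(300):
    s=pts[rng.choice(len(pts),3,False)];n=np.cross(s[1]-s[0],s[2]-s[0]);n/=np.linalg.norm(n)
    r=abs((pts-s[0])@n);k=(r<1).sum()
    if best is None or k>best[0]:best=(k,n,s[0])
q=pts[abs((pts-best[2])@best[1])<1.5];c0=q.mean(0);n=np.linalg.svd(q-c0,full_matrices=False)[2][2];n*=np.sign(n[2])
print("n",n,"tilt",np.degrees(np.arccos(n[2])),c0,len(q))
h=(P-c0)@n
for (u,v) in [(348,92),(329,153),(314,209),(297,260)]:
    w=(slice(v-6,v+7),slice(u-6,u+7));print((u,v),np.nanmedian(P[w].reshape(-1,3),0).round(1),"h",np.nanmedian(h[w]).round(2))
hh=np.where((h>5)&(h<25)&(m>0),1,0).astype(np.uint8)
nl,l,st,ce=cv2.connectedComponentsWithStats(hh)
for i in range(1,nl):
    if st[i,4]>60:
        w=l==i;ht=np.median(h[w]);w&=abs(h-ht)<1
        print(ce[i].round(1),st[i,4],"h",ht.round(2),"centre",P[w].mean(0).round(1))
v=np.argwhere((hsv[...,0]<5)&(hsv[...,1]>200)&(m>0)); print("red",P[tuple(v.T)].mean(0) if len(v) else None)
u=cv2.imread("pics/scene0.png")[140:290,150:300];cv2.imwrite("pics/crop1.png",cv2.resize(u,None,fx=4,fy=4,interpolation=2))
E
```

```text
[ 17 131 255] [ 10 163 218] [ 26 150 255] [ 17 173 215]
n [-0.48059383  0.13707652  0.86616373] tilt 29.984145383948498 [662.77892201  43.20469361  93.36738346] 27494
(348, 92) [667.6  92.9  97.4] h 7.94
(329, 153) [655.5  54.2  96.7] h 7.94
(314, 209) [645.2  15.9  97.4] h 8.28
(297, 260) [632.9 -20.8 101.2] h 12.28
[346.3  92.2] 857 h 7.88 centre [666.2  92.9  96.5]
[329.2 152.4] 754 h 7.92 centre [655.2  54.6  96.5]
[313.4 208. ] 682 h 8.09 centre [644.1  16.3  96.7]
[296.5 260.1] 667 h 12.08 centre [631.5 -21.4 100.3]
red None
```

Run:
```python
from h import *
for n,(r0,r1,c0,c1) in {"scene":(150,280,160,260),"side":(160,290,350,500)}.items():
    c=camera_params(n);d=np.load(f"pics/{n}0.npy");P=cloud(d,c);im=cv2.imread(f"pics/{n}0.png")
    hsv=cv2.cvtColor(im,cv2.COLOR_BGR2HSV)
    R=np.zeros(d.shape,bool);R[r0:r1,c0:c1]=1
    blue=R&(hsv[...,0]>105)&(hsv[...,0]<130)&(hsv[...,1]>150)
    q=P[blue];q=q[np.isfinite(q[:,0])]
    print(n,"blue",blue.sum(),np.argwhere(blue).mean(0)[::-1],q.mean(0).round(1),"z",q[:,2].min().round(),q[:,2].max().round())
    t=q[q[:,2]>q[:,2].max()-4];print(" top",t.mean(0).round(1))
    pl=R&(abs(P[...,2]-95)<4)&(hsv[...,1]<60)
    q=P[pl];q=q[abs(q-np.median(q,0)).max(1)<60];print(" plate",len(q),q.mean(0).round(1),cv2.minAreaRect(q[:,:2].astype(np.float32)))
```

```text
scene blue 114 [211.24561404 200.28070175] [ 489.  -271.4  142. ] z 11.0 163.0
 top [ 487.8 -271.3  160.7]
 plate 675 [ 491.6 -272.    94.6] ((486.343505859375, -273.87860107421875), (83.00272369384766, 79.97811126708984), 9.509040832519531)
side blue 105 [411.22857143 195.73333333] [ 479.8 -266.1  143.1] z 111.0 165.0
 top [ 482.4 -270.   162.5]
 plate 443 [ 478.8 -264.6   95.9] ((484.43438720703125, -271.5512390136719), (82.7878646850586, 86.09630584716797), 8.883427619934082)
```

View pics/crop1.png

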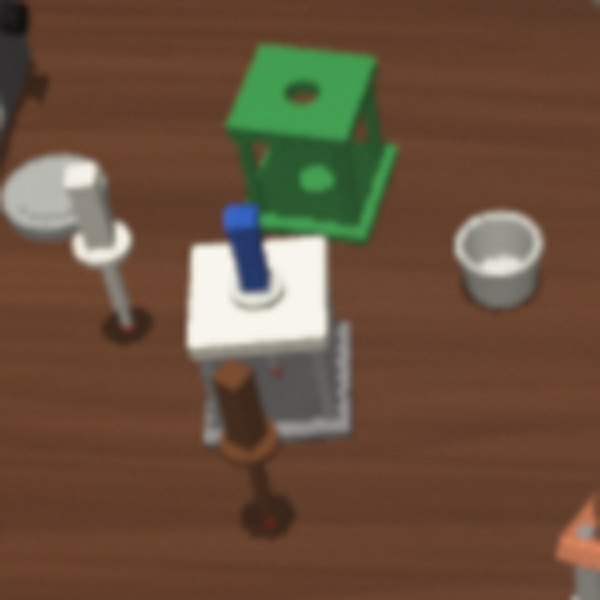

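The crop confirms the blue handle in the white holder. The proud pad is place 4, at about 12.2 mm. The face tilts 30° from horizontal and its heading is about -16°. The tool cannot tilt under jog, so the probe will have to be pivoted in the grip, using the fixed holder hole. First I'll look from above the holder.

```bash
python3 -m jog '[-30,-18,0,0,85,-64,-39,0,0,85,-98,-60,0,0,85,-132,-80,0,0,85,-166,-101,0,0,85,-200,-122,0,0,70,-234,-143,0,0,60,-260,-158,0,0,55,-271,-165,0,0,50,-271,-165,0,0,45,-271,-165,0,0,45]'
python3 - <<'E'
from h import *
s=read_state();c=camera_params("wrist");p,d=get_image("wrist");cv2.imwrite("pics/w1.png",p);np.save("pics/w1.npy",d);np.save("pics/w1T.npy",np.array(c["T"]))
print(s["eef_pos"],s["tool_rot"],s["width"],s["force"])
P=cloud(d,c);hsv=cv2.cvtColor(p,cv2.COLOR_BGR2HSV)
blue=(hsv[...,0]>105)&(hsv[...,0]<130)&(hsv[...,1]>120)
t=blue&(abs(P[...,2]-161)<5)
q=P[t];print("top",len(q),q.mean(0),cv2.minAreaRect(q[:,:2].astype(np.float32)),cv2.minAreaRect(np.argwhere(t)[:,::-1].astype(np.float32)))
pl=(abs(P[...,2]-95)<3)&(hsv[...,1]<60);q=P[pl];q=q[abs(q[:,0]-485)<60];print("plate",len(q),np.median(q[:,2]),cv2.minAreaRect(q[:,:2].astype(np.float32)))
E
```

```text
clock: 1.07
eef_pos: [485.2, -270.7, 404.6]
tool_rot: [3.141, -0.001, 1.57]
force: [0.1, 1.4, 0.1]
width: 44.9
[ 485.21051775 -270.65626919  404.59273658] [ 3.14124852e+00 -1.01562532e-03  1.56995070e+00] 44.89392442191704 [0.14388944 1.39758577 0.10387083]
top 923 [ 484.15344016 -271.05306076  160.02576565] ((484.21807861328125, -271.5903625488281), (17.398168563842773, 17.76978874206543), 8.73101806640625) ((317.8199462890625, 259.2399597167969), (30.97127914428711, 30.97127914428711), 81.8698959350586)
plate 9548 94.24603703537096 ((483.83056640625, -305.0987243652344), (157.2509002685547, 91.29377746582031), 89.86161804199219)
```

View pics/w1.png

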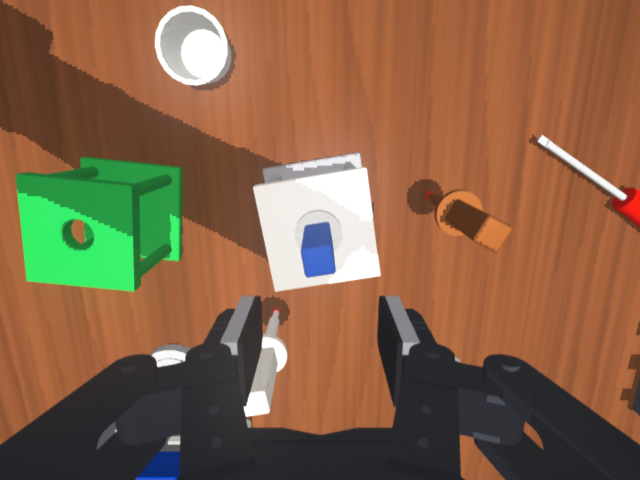

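The wrist picture shows the handle top at (318,259), yawed about 8.7° in world. The brown look-alike is at (470,220) and the white one at (265,370). I'll turn the jaws to run along about y so the pivoting motion can go toward -x, which is free.

```bash
python3 -m jog '[0,0,10,6,45,0,0,20,13,45,0,0,30,20,45,0,-1,40,27,45,0,-1,50,34,45,0,-1,50,41,45,0,-1,50,48,45,0,-1,50,55,45,0,-1,50,62,45,0,-1,50,69,45,0,-1,50,75,45,-0.5,-1,50,80,45,-0.5,-1,50,81.3,45,-0.5,-1,50,81.3,45,-0.5,-1,50,81.3,45]'
python3 - <<'E'
from h import *
s=read_state();c=camera_params("wrist");p,d=get_image("wrist");cv2.imwrite("pics/w2.png",p)
print(s["eef_pos"],s["tool_rot"],s["width"],s["force"],s["qpos"])
P=cloud(d,c);hsv=cv2.cvtColor(p,cv2.COLOR_BGR2HSV)
blue=(hsv[...,0]>105)&(hsv[...,0]<130)&(hsv[...,1]>120)
t=blue&(abs(P[...,2]-161)<5)
q=P[t];print("top",len(q),q.mean(0),cv2.minAreaRect(q[:,:2].astype(np.float32)),cv2.minAreaRect(np.argwhere(t)[:,::-1].astype(np.float32)))
g=c
E
```

```text
clock: 2.37
eef_pos: [484.9, -270.1, 354.5]
tool_rot: [-3.141, -0.0, 0.156]
force: [-0.0, -0.7, -0.9]
width: 45.1
[ 484.86478827 -270.11927464  354.49809966] [-3.14096419e+00 -1.80287983e-04  1.56356863e-01] 45.06826070155657 [-0.00652146 -0.68560115 -0.93621506] [ 0.17483022  0.59278755  0.43620822  1.84757812 -0.34446099  0.77639647
 -0.62004373]
top 1503 [ 485.50202673 -272.15722212  159.94710396] ((484.590576171875, -272.34423828125), (18.233057022094727, 17.128114700317383), 9.123075485229492) ((325.0, 292.5), (39.0, 38.0), 90.0)
```

View pics/w2.png

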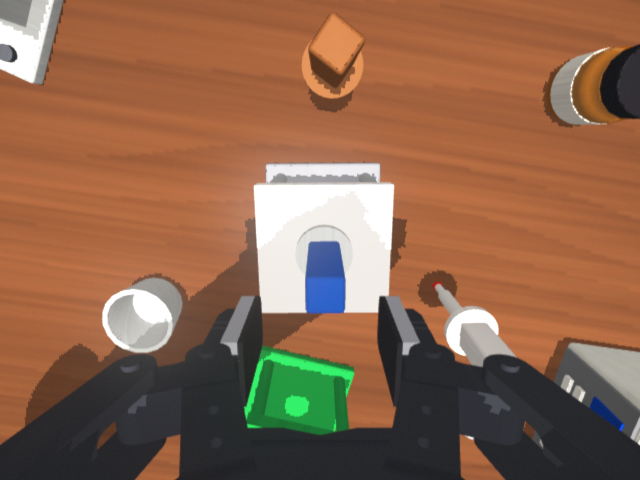

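The picture shows the jaws square to the handle (325,290), about 2 mm off centre. I'll descend and grip.

```bash
python3 -m jog '[0,1.5,20,0,45,0,1.5,40,0,45,0,1.5,58,0,45,0,1.5,65.5,0,45,0,1.5,65.5,0,30,0,1.5,65.5,0,10,0,1.5,65.5,0,10,0,1.5,65.5,0,10,0,1.5,65.5,0,10,0,1.5,65.5,0,10,0,1.5,65.5,0,10]'
python3 - <<'E'
from h import *
s=read_state();p,d=get_image("wrist");cv2.imwrite("pics/w3.png",p)
print(s["eef_pos"],s["width"],s["force"],s["torque"])
E
```

```text
clock: 3.33
eef_pos: [484.4, -273.0, 289.8]
tool_rot: [3.141, -0.001, 0.152]
force: [-0.2, -0.1, 2.1]
width: 17.3
[ 484.38679894 -272.97290137  289.7507092 ] 17.27794502035282 [-0.2154169  -0.12689445  2.10143887] [ 0.03660379  0.05857434 -0.03279396]
```

View pics/w3.png

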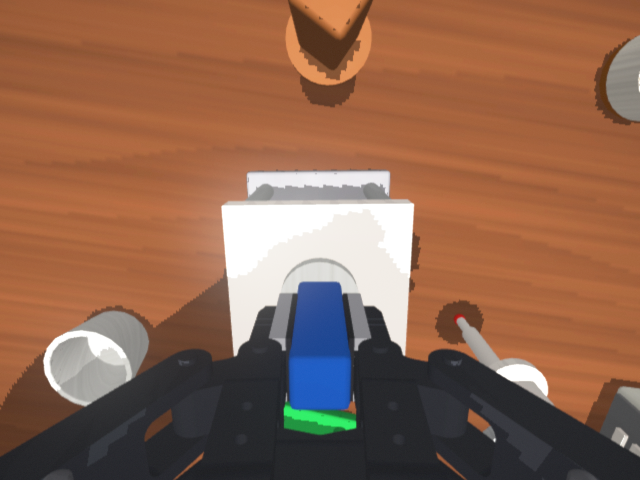

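Gripped, with width 17.3. I'll lift 15 mm, then slide the hand toward -x so the shank bears on the hole edge and the handle pivots in the grip.

```bash
python3 -m jog '[0,0,-8,0,10,0,0,-15,0,10,-3,0,-15,0,10,-6,0,-15,0,10,-9,0,-15,0,10,-12,0,-15,0,10,-14,0,-15,0,10,-16,0,-15,0,10,-16,0,-15,0,10]'
python3 - <<'E'
from h import *
s=read_state();p,d=get_image("wrist");cv2.imwrite("pics/w4.png",p)
print(s["eef_pos"],s["width"],s["force"],s["torque"])
E
```

```text
clock: 4.13
eef_pos: [471.2, -274.7, 305.0]
tool_rot: [3.14, -0.007, 0.153]
force: [8.3, 2.8, -1.1]
width: 17.4
[ 471.20592804 -274.69550492  304.9556115 ] 17.39506896642796 [ 8.32573034  2.78791645 -1.09495991] [ 0.51980532 -2.02288452 -0.05429188]
```

View pics/w4.png

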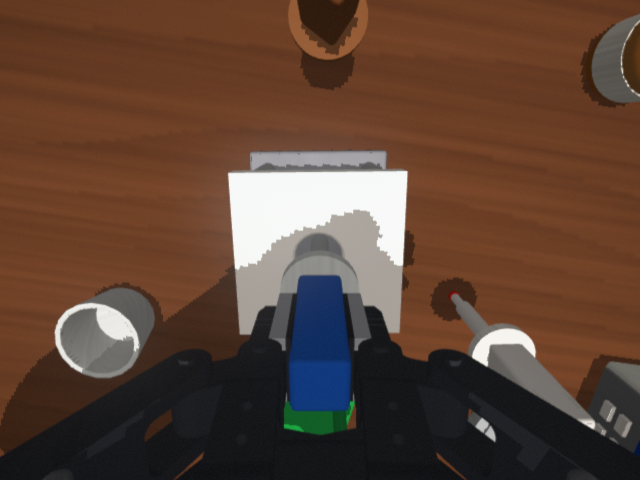

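```bash
python3 -m jog '[-2,0,0,0,10,-4,0,0,0,10,-6,0,0,0,10,-8,0,0,0,10,-10,0,0,0,10,-10,0,0,0,10]'
python3 - <<'E'
from h import *
s=read_state();p,d=get_image("wrist");cv2.imwrite("pics/w5.png",p)
p2,_=get_image("side");cv2.imwrite("pics/s5.png",cv2.resize(p2[130:290,340:500],None,fx=4,fy=4,interpolation=2))
print(s["eef_pos"],s["width"],s["force"],s["torque"])
E
```

```text
clock: 4.68
eef_pos: [461.2, -276.3, 304.9]
tool_rot: [3.14, -0.007, 0.153]
force: [7.4, 1.5, -1.3]
width: 17.1
[ 461.21754534 -276.27430517  304.8833616 ] 17.116587471231213 [ 7.35974684  1.5488045  -1.31001263] [ 0.45909639 -1.91084372  0.00835061]
```

View pics/w5.png

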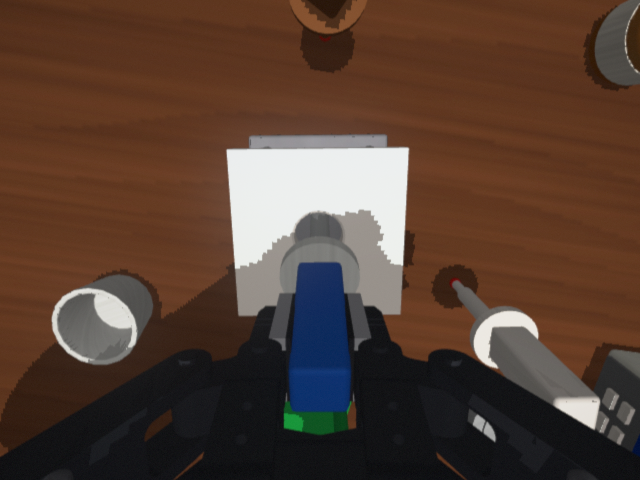

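View pics/s5.png

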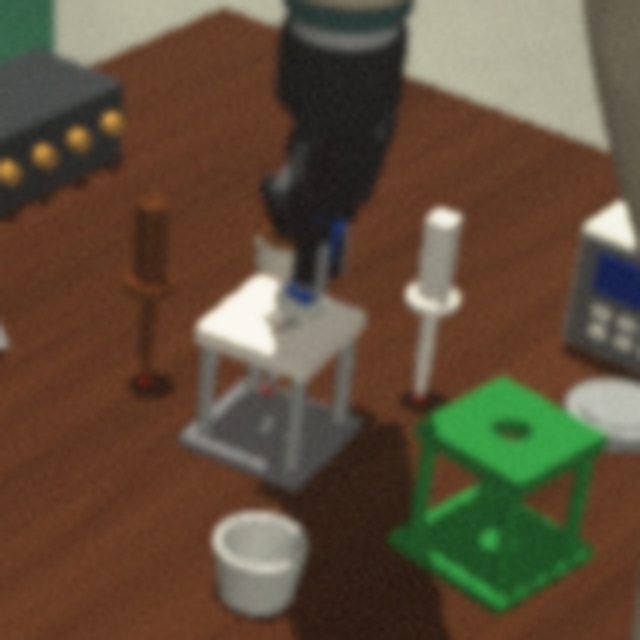

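The probe is pivoting at a steady 7.5 N. I'll measure the plate centre to size the rest of the move.

```bash
cat >> h.py <<'E'
def plate(P,hsv):
    m=(abs(P[...,2]-95)<3)&(hsv[...,1]<70)
    n,l,st,ce=cv2.connectedComponentsWithStats(m.astype(np.uint8));i=1+np.argmax(st[1:,4])
    q=P[l==i]; return len(q),np.median(q[:,2]),cv2.minAreaRect(q[:,:2].astype(np.float32)),l==i
def tiltfit(P,hsv,s):
    """blue top-face normal etc in tool frame"""
    from scipy.spatial.transform import Rotation as R
    Rt=R.from_euler('xyz',s["tool_rot"]).as_matrix()
    return (P-s["eef_pos"])@Rt
E
python3 - <<'E'
from h import *
s=read_state();c=camera_params("wrist");p,d=get_image("wrist");P=cloud(d,c);hsv=cv2.cvtColor(p,cv2.COLOR_BGR2HSV)
r=plate(P,hsv);print(r[:3],s["eef_pos"])
Q=tiltfit(P,hsv,s)
# blue handle face toward camera: plane normal in tool frame
b=(hsv[...,0]>105)&(hsv[...,0]<130)&(hsv[...,1]>120)&(d<400)
ok=b&np.isfinite(Q[...,0]);pts=Q[ok];print(len(pts),pts.min(0).round(1),pts.max(0).round(1))
best=None;rng=np.random.default_rng(0)
for i in range(300):
    t=pts[rng.choice(len(pts),3,False)];n=np.cross(t[1]-t[0],t[2]-t[0]);n/=np.linalg.norm(n)+1e-9
    k=(abs((pts-t[0])@n)<.7).sum()
    if best is None or k>best[0]:best=(k,n,t[0])
q=pts[abs((pts-best[2])@best[1])<1];n=np.linalg.svd(q-q.mean(0),full_matrices=False)[2][2]
print(n,"tilt",np.degrees(np.arctan2(n[2],n[0])),len(q),q.mean(0))
E
```

```text
(21459, np.float64(94.25782454889352), ((484.1459045410156, -272.3909912109375), (80.46212005615234, 80.52833557128906), 9.295971870422363)) [ 461.27390897 -276.279609    304.92001307]
8183 [-134.4   -9.9   90.9] [ 18.5 208.3 245.9]
[-0.97536121  0.00270261  0.2205974 ] tilt 167.25582900332302 5530 [ 10.44430459  -0.24015242 150.6719574 ]
```

The handle face gives a direct tilt reading of 12.8°. Continuing.

```bash
cat >> h.py <<'E'
def tilt(tag=None):
    s=read_state();c=camera_params("wrist");p,d=get_image("wrist");P=cloud(d,c);hsv=cv2.cvtColor(p,cv2.COLOR_BGR2HSV)
    if tag:cv2.imwrite(f"pics/{tag}.png",p)
    Q=tiltfit(P,hsv,s)
    b=(hsv[...,0]>105)&(hsv[...,0]<130)&(hsv[...,1]>120)&(d<400)&np.isfinite(Q[...,0])&(abs(Q[...,1])<12)
    pts=Q[b];best=None;rng=np.random.default_rng(0)
    for i in range(400):
        t=pts[rng.choice(len(pts),3,False)];n=np.cross(t[1]-t[0],t[2]-t[0]);n/=np.linalg.norm(n)+1e-9
        if abs(n[0])<.7: continue
        k=(abs((pts-t[0])@n)<.7).sum()
        if best is None or k>best[0]:best=(k,n,t[0])
    q=pts[abs((pts-best[2])@best[1])<1];m=q.mean(0);n=np.linalg.svd(q-m,full_matrices=False)[2][2];n*=np.sign(n[0])
    print("tilt",np.degrees(np.arctan2(-n[2],n[0])).round(2),"n",n.round(4),"centroid",m.round(1),len(q),"TCP",s["eef_pos"].round(1),s["tool_rot"].round(4),"F",s["force"].round(1),"w",round(s["width"],1),s["clock"])
    return s,c,p,d,P,Q,hsv,n,m,q
E
python3 -m jog '[-2,0,0,0,10,-4,0,0,0,10,-6,0,0,0,10,-8,0,0,0,10,-10,0,0,0,10,-12,0,0,0,10,-12,0,0,0,10]'
python3 - <<'E'
from h import *
tilt("w6")
E
```

```text
clock: 5.42
eef_pos: [449.6, -278.3, 305.2]
tool_rot: [3.139, -0.007, 0.153]
force: [7.2, 2.9, 2.8]
width: 17.4
tilt 21.71 n [ 0.929  -0.006  -0.3699] centroid [ 11.7  -0.3 150. ] 6545 TCP [ 449.6 -278.3  305.2] [ 3.139  -0.0075  0.1531] F [7.2 2.9 2.8] w 17.4 5.4167
```

View pics/w6.png

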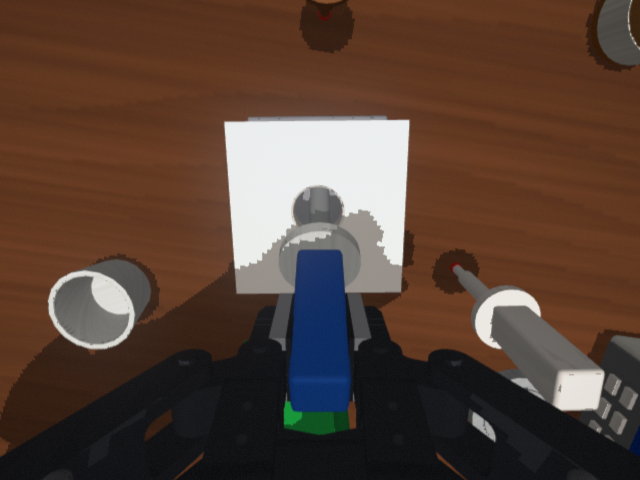

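```bash
python3 -m jog '[-2,0,0,0,10,-4,0,0,0,10,-6,0,0,0,10,-8,0,0,0,10,-10,0,0,0,10,-11.5,0,0,0,10,-11.5,0,0,0,10]'
python3 - <<'E'
from h import *
tilt()
E
python3 -m jog '[-9,0,0,0,10,-7,0,0,0,10]';python3 - <<'E'
from h import *
tilt("w7")
E
```

```text
clock: 6.05
eef_pos: [437.9, -280.2, 305.2]
tool_rot: [3.139, -0.007, 0.153]
force: [6.3, 1.8, 3.3]
width: 17.2
tilt 30.05 n [ 0.8655  0.0067 -0.5008] centroid [ 12.9  -0.2 149. ] 7299 TCP [ 437.9 -280.2  305.2] [ 3.1391 -0.0066  0.153 ] F [6.3 1.8 3.3] w 17.2 6.05
clock: 6.27
eef_pos: [429.0, -281.7, 305.2]
tool_rot: [3.14, -0.004, 0.152]
force: [2.8, 1.5, 3.1]
width: 17.4
tilt 36.12 n [ 0.8078 -0.0056 -0.5895] centroid [ 13.7  -0.3 148.2] 7837 TCP [ 429.  -281.7  305.2] [ 3.1399 -0.0036  0.1516] F [2.8 1.5 3.1] w 17.4 6.2667
```

My slip: rows in a new call are relative to that call's start, so I pushed 7 mm further instead of backing off and the tilt is now 36°. I'll bring it back against the other hole edge.

```bash
python3 -m jog '[2,0,0,0,10,4,0,0,0,10,6,0,0,0,10,8,0,0,0,10,9,0,0,0,10,9,0,0,0,10]'
python3 - <<'E'
from h import *
tilt()
E
```

```text
clock: 6.82
eef_pos: [436.6, -279.9, 303.5]
tool_rot: [-3.14, 0.002, 0.152]
force: [-1.7, 0.2, -3.4]
width: 17.3
tilt 35.73 n [ 0.8117  0.0099 -0.584 ] centroid [ 1.36e+01 -1.00e-01  1.48e+02] 7749 TCP [ 436.6 -279.9  303.5] [-3.1402e+00  2.4000e-03  1.5190e-01] F [-1.7  0.2 -3.4] w 17.3 6.8167
```

```bash
python3 -m jog '[2,0,0,0,10,4,0,0,0,10,6,0,0,0,10,6,0,0,0,10]'
python3 - <<'E'
from h import *
tilt()
E
```

```text
clock: 7.2
eef_pos: [441.8, -279.2, 303.4]
tool_rot: [-3.14, 0.004, 0.151]
force: [-4.9, -0.4, -6.4]
width: 17.3
tilt 33.61 n [ 0.8328  0.0035 -0.5536] centroid [ 13.3  -0.2 148.4] 7559 TCP [ 441.8 -279.2  303.4] [-3.1396  0.004   0.1512] F [-4.9 -0.4 -6.4] w 17.3 7.2
```

```bash
python3 -m jog '[2,0,0,0,10,4,0,0,0,10,5.5,0,0,0,10,5.5,0,0,0,10]'
python3 - <<'E'
from h import *
tilt()
E
python3 -m jog '[-1.5,0,0,0,10,-3.5,0,0,0,10,-3.5,0,0,0,10]'
python3 - <<'E'
from h import *
tilt()
E
```

```text
clock: 7.58
eef_pos: [447.5, -278.4, 303.6]
tool_rot: [-3.14, 0.003, 0.151]
force: [-4.5, -0.9, -7.2]
width: 17.4
tilt 30.4 n [ 0.8625 -0.0031 -0.506 ] centroid [ 13.1  -0.2 149.1] 7320 TCP [ 447.5 -278.4  303.6] [-3.1401e+00  3.0000e-03  1.5150e-01] F [-4.5 -0.9 -7.2] w 17.4 7.5833
clock: 7.88
eef_pos: [445.3, -278.9, 304.5]
tool_rot: [3.141, -0.001, 0.152]
force: [-3.7, 0.2, -1.7]
width: 17.4
tilt 30.63 n [ 8.605e-01 -7.000e-04 -5.094e-01] centroid [ 13.1  -0.2 149. ] 7314 TCP [ 445.3 -278.9  304.5] [ 3.1414e+00 -1.0000e-03  1.5180e-01] F [-3.7  0.2 -1.7] w 17.4 7.8833
```

Tilt is 30.6° unloaded. I'll withdraw along the probe axis.

```bash
python3 -m jog '[-6,0,-10,0,10,-17,0,-29,0,10,-29,0,-49,0,10,-40,0,-68,0,10,-48,0,-81,0,10,-51,0,-87,0,10,-51,0,-87,0,10]'
python3 - <<'E'
from h import *
s,c,p,d,P,Q,hsv,n,m,q=tilt("w8")
r=((hsv[...,0]<6)|(hsv[...,0]>174))&(hsv[...,1]>170)&(hsv[...,2]>60)
k,l,st,ce=cv2.connectedComponentsWithStats(r.astype(np.uint8))
for i in range(1,k):
    if st[i,4]>15: print(ce[i].round(1),st[i],np.nanmedian(Q[l==i],0).round(1),np.nanmedian(d[l==i]))
E
```

```text
clock: 8.52
eef_pos: [395.0, -287.4, 393.6]
tool_rot: [3.138, -0.005, 0.151]
force: [0.2, 0.8, -2.3]
width: 17.3
tilt 30.92 n [ 0.8579 -0.0014 -0.5138] centroid [ 13.2  -0.2 149. ] 7429 TCP [ 395.  -287.4  393.6] [ 3.1383 -0.005   0.1509] F [ 0.2  0.8 -2.3] w 17.3 8.5167
[319.4 134. ] [315 132  10   5  25] [ 67.3  -0.4 250.8] 211.49713
[425.1 174. ] [423 171   7   9  17] [ 30.7  93.8 389.8] 355.11032
```

View pics/w8.png

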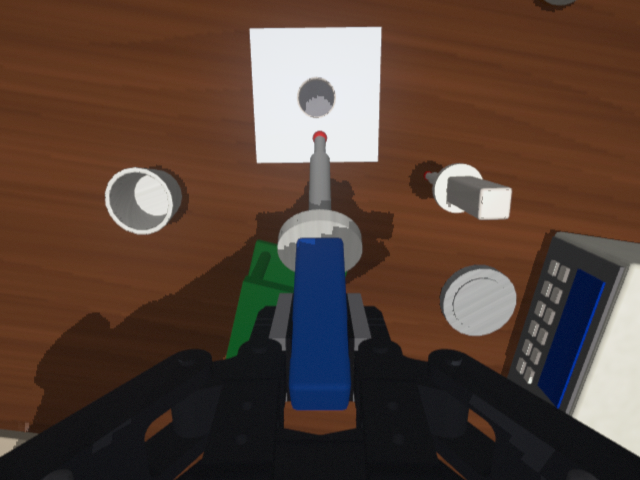

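Run:
```python
from h import *
s,c,p,d,P,Q,hsv,n,m,q=tilt()
t=np.array([-n[2],0,n[0]])
e=(q-m)@t;print("face extents along axis",e.min(),e.max(),np.percentile(e,[.5,99.5]))
ax=m-9*n;print("axis pt",ax)
for f in (e.max(),):
    print("tip from handle end",ax+t*(f+86), "from top",ax+t*(e.min()+146))
r=((hsv[...,0]<6)|(hsv[...,0]>174))&(hsv[...,1]>120)&(hsv[...,2]>60);r[:, :300]=0;r[:,340:]=0;r[150:]=0
print(np.argwhere(r).mean(0),r.sum(),Q[r].mean(0))
from scipy.spatial.transform import Rotation as R
Rt=R.from_euler('xyz',s["tool_rot"]).as_matrix()
for tip in (ax+t*(e.max()+86),np.array([66.7,0,256.3])):
    print(proj((tip-4*t)@Rt.T+s["eef_pos"],c),proj(tip@Rt.T+s["eef_pos"],c))
# camera pose in tool
T=np.array(c["T"]);print("cam in tool",(T[:3,3]-s["eef_pos"])@Rt)
```

```text
tilt 30.79 n [ 8.591e-01  1.000e-04 -5.118e-01] centroid [ 13.2  -0.2 149. ] 7334 TCP [ 395.4 -286.8  392.4] [ 3.1396 -0.0036  0.1519] F [-0.   0.6 -1.8] w 17.1 8.5667
face extents along axis -25.809277115519382 34.31278579648354 [-24.95303395  32.86736289]
axis pt [  5.42857674  -0.2152445  153.61363137]
tip from handle end [ 6.70097969e+01 -2.15244497e-01  2.56971842e+02] from top [ 6.69473199e+01 -2.15244497e-01  2.56866980e+02]
[134.55172414 319.55172414] 58 [ 6.69299171e+01 -1.04359093e-01  2.51278981e+02]
[[319.34791573 138.25575723]] [[319.3461168  134.21111974]]
[[319.74820152 138.88463104]] [[319.74136731 134.82168138]]
cam in tool [70.80779609 -0.19282348 31.49796738]
```

The tip location from the camera, tool (67.0,-0.2,256.9), agrees within 0.7 mm with the mechanical estimate. Now to hover over spot 1.

```bash
python3 -m jog '[10,-15,0,1,10,31,-44,0,3,10,51,-73,0,5,10,71,-103,0,7,10,94,-136,0,9,10,117,-169,0,11,10,140,-202,0,13,10,163,-235,0,15.5,10,186,-268,0,18,10,209,-301,0,20,10,230,-330,0,22,10,245,-352,0,23.5,10,255,-366.5,8,24.6,10,255,-366.5,15,24.6,10,255,-366.5,15,24.6,10,255,-366.5,15,24.6,10]'
python3 - <<'E'
from h import *
from scipy.spatial.transform import Rotation as R
s,c,p,d,P,Q,hsv,n,m,q=tilt("w9")
Rt=R.from_euler('xyz',s["tool_rot"]).as_matrix()
t=np.array([-n[2],0,n[0]]);t/=np.linalg.norm(t);e=(q-m)@t;tip=m-9*n+t*(np.percentile(e,99.8)+86.5);print("tip tool",tip)
w=s["eef_pos"]+Rt@tip;print("tip world",w,"axis",Rt@t)
nf=np.array([-.4806,.1371,.8662]);yf=np.array([.2743,.9616,0]);xf=np.cross(yf,nf);C=np.array([653.5,34.35,89.67])
print("tip in face frame",(w-C)@xf,(w-C)@yf,(w-C)@nf)
E
```

```text
clock: 9.95
eef_pos: [591.0, 113.7, 374.9]
tool_rot: [3.139, 0.002, -0.278]
force: [-0.3, -0.8, -0.2]
width: 17.1
tilt 30.91 n [ 0.858  -0.0076 -0.5136] centroid [ 13.   -0.2 149. ] 7276 TCP [591.  113.7 374.9] [ 3.1395e+00  2.1000e-03 -2.7770e-01] F [-0.3 -0.8 -0.2] w 17.1 9.95
tip tool [ 6.67691145e+01 -1.14548423e-01  2.56311679e+02]
tip world [654.55057072  95.11151003 118.46593936] axis [ 0.49173592 -0.14207096 -0.85907603]
tip in face frame 0.8290204279418445 58.71643959125583 32.76854141088134
```

View pics/w9.png

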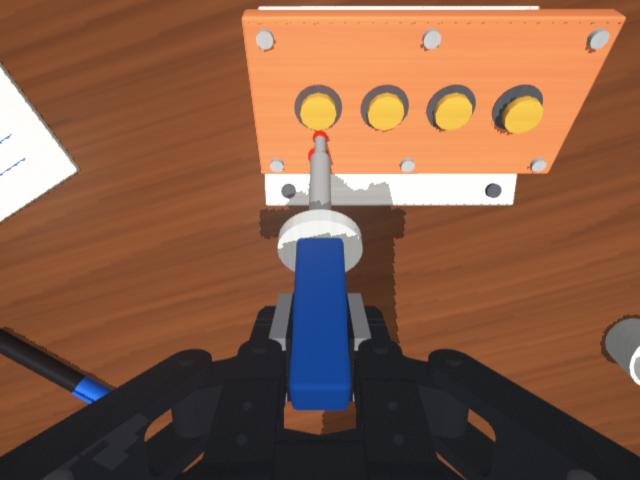

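```bash
cat >> h.py <<'E'
def facefit(P,hsv,u0,u1,v0,v1,show=True):
    m=np.zeros(P.shape[:2],bool);m[v0:v1,u0:u1]=1;m&=np.isfinite(P[...,0])
    org=m&(hsv[...,0]<14)&(hsv[...,0]>5)&(hsv[...,1]>130)&(abs(P[...,2]-90)<30)
    pts=P[org];best=None;rng=np.random.default_rng(0)
    for i in range(300):
        t=pts[rng.choice(len(pts),3,False)];n=np.cross(t[1]-t[0],t[2]-t[0]);n/=np.linalg.norm(n)+1e-9
        k=(abs((pts-t[0])@n)<.8).sum()
        if best is None or k>best[0]:best=(k,n,t[0])
    q=pts[abs((pts-best[2])@best[1])<1];c0=q.mean(0);n=np.linalg.svd(q-c0,full_matrices=False)[2][2];n*=np.sign(n[2])
    h=(P-c0)@n;hh=((h>5.5)&(h<18)&m&(hsv[...,1]>100)).astype(np.uint8)
    k,l,st,ce=cv2.connectedComponentsWithStats(hh);out=[]
    for i in range(1,k):
        if st[i,4]>250:
            w=l==i;ht=np.median(h[w]);w&=abs(h-ht)<1;out.append((ce[i].round(1),st[i,4],ht.round(2),P[w].mean(0)))
    return c0,n,out
E
python3 - <<'E'
from h import *
s,c,p,d,P,Q,hsv,n,m,q=tilt("w9")
c0,nf,o=facefit(P,hsv,245,620,15,172)
print(nf,np.degrees(np.arccos(nf[2])))
for x in o:print(x)
E
```

```text
tilt 30.96 n [ 0.8575  0.0063 -0.5145] centroid [ 13.   -0.  148.9] 7326 TCP [591.1 113.  375.6] [ 3.1401e+00  1.0000e-03 -2.7900e-01] F [-0.6 -1.1 -1.8] w 17.4 10.0
[-0.48133265  0.13582147  0.86595116] 30.008506504602295
(array([384.1, 113. ]), np.int32(1003), np.float64(7.97), array([655.44645105,  54.30907849,  96.52073319]))
(array([451.2, 112.9]), np.int32(1017), np.float64(8.16), array([644.44799256,  16.1347429 ,  96.61578845]))
(array([317. , 113.1]), np.int32(996), np.float64(7.87), array([666.44619535,  92.73662353,  96.50381422]))
(array([520.3, 115.2]), np.int32(1157), np.float64(12.2), array([631.70542492, -21.72499385, 100.20372725]))
```

Measurements are consistent: the pads are at 7.9, 8.0, 8.2 and 12.2 mm. Now approaching pad 1.

```bash
python3 -m jog '[3,-1.5,5,0,10,6,-1.5,10,0,10,9,-1.5,15,0,10,10,-1.5,17.3,0,10,10,-1.5,17.3,0,10,10,-1.5,17.3,0,10]'
cat > f.py <<'E'
from h import *
from scipy.spatial.transform import Rotation as R
def st():
    s=read_state();Rt=R.from_euler('xyz',s["tool_rot"]).as_matrix()
    w=s["eef_pos"]+Rt@np.array([66.9,-0.1,256.6])
    nf=np.array([-.481,.1365,.866]);yf=np.array([.273,.962,0]);xf=np.cross(yf,nf);C=np.array([653.6,34.25,89.67])
    print(round(s["clock"],2),"tip face xyz",((w-C)@np.array([xf,yf,nf]).T).round(2),"F face",(np.array([xf,yf,nf])@s["force"]).round(2))
if __name__=="__main__": st()
E
python3 f.py
```

```text
clock: 10.55
eef_pos: [601.4, 112.7, 358.6]
tool_rot: [3.141, 0.001, -0.278]
force: [-0.8, 0.4, -1.5]
width: 17.2
10.55 tip face xyz [ 1.99 61.17 13.08] F face [-1.51  0.21 -0.85]
```

```bash
python3 -m jog '[0,0.7,1.5,0,10,0,0.7,3,0,10,0,0.7,3,0,10]'; python3 f.py; python3 -m jog '[0.5,0,0.9,0,10,0.5,0,0.9,0,10]'; python3 f.py
```

```text
clock: 10.8
eef_pos: [601.1, 112.3, 355.7]
tool_rot: [3.142, 0.0, -0.277]
force: [0.1, -0.4, -1.6]
width: 17.3
10.8 tip face xyz [ 0.4  60.75 10.69] F face [-0.63 -0.38 -1.52]
clock: 10.97
eef_pos: [601.8, 112.1, 355.0]
tool_rot: [-3.141, -0.0, -0.277]
force: [-0.5, 0.5, -1.3]
width: 17.3
10.97 tip face xyz [ 0.73 60.84  9.68] F face [-1.17  0.35 -0.78]
```

```bash
python3 -m jog '[0.5,0,0.9,0,10,0.5,0,0.9,0,10]'; python3 f.py
```

```text
clock: 11.13
eef_pos: [602.2, 112.0, 354.2]
tool_rot: [-3.141, -0.0, -0.277]
force: [-0.3, 0.5, -0.1]
width: 17.6
11.13 tip face xyz [ 0.73 60.88  8.71] F face [-0.41  0.44  0.16]
```

```bash
python3 -m jog '[0.4,0,0.7,0,10,0.4,0,0.7,0,10,0.4,0,0.7,0,10]'; python3 f.py; python3 -m jog '[0,0,0,0,10]'; python3 f.py
```

```text
clock: 11.38
eef_pos: [602.5, 111.9, 353.9]
tool_rot: [-3.141, 0.0, -0.277]
force: [-2.2, 1.0, 4.1]
width: 17.0
11.38 tip face xyz [ 0.7  60.91  8.33] F face [-0.03  0.4   4.7 ]
clock: 11.47
eef_pos: [602.5, 112.0, 353.8]
tool_rot: [-3.141, 0.0, -0.277]
force: [-3.0, 0.6, 4.7]
width: 17.4
11.47 tip face xyz [ 0.65 60.96  8.3 ] F face [-0.32 -0.21  5.61]
```

```bash
python3 -m jog '[0.4,0,0.7,0,10,0.4,0,0.7,0,10,0.4,0,0.7,0,10]'; python3 f.py
```

```text
clock: 11.72
eef_pos: [602.6, 111.9, 353.5]
tool_rot: [-3.141, 0.001, -0.277]
force: [-4.6, 1.5, 8.7]
width: 17.1
11.72 tip face xyz [ 0.53 60.99  7.97] F face [0.14 0.14 9.98]
```

Pad 1 is touched: contact began at about reading 8.7 and the force peaked around 11 N, still under 12. I'll back off and go to pad 2, with fewer increments.

```bash
python3 -m jog '[-2,0,-3.5,0,10,-4,0,-6.9,0,10,-4,12,-6.9,0,10,-4,28,-6.9,0,10,-4,40,-6.9,0,10,-4,40.8,-6.9,0,10,-4,40.8,-6.9,0,10]'; python3 f.py
```

```text
clock: 12.3
eef_pos: [587.9, 72.1, 359.7]
tool_rot: [3.141, -0.0, -0.28]
force: [0.1, 0.3, -1.4]
width: 17.3
12.3 tip face xyz [ 0.98 18.31 14.96] F face [-0.7   0.33 -1.18]
```

```bash
python3 -m jog '[1.3,-1.3,2.3,0,10,2.5,-1.3,4.4,0,10,2.5,-1.3,4.4,0,10]'; python3 f.py;  python3 -m jog '[0.4,0,0.7,0,10,0.4,0,0.7,0,10]'; python3 f.py
```

```text
clock: 12.55
eef_pos: [591.0, 75.2, 354.5]
tool_rot: [-3.141, 0.001, -0.276]
force: [-0.3, -0.4, -0.8]
width: 17.2
12.55 tip face xyz [ 0.07 22.47  9.42] F face [-0.6  -0.47 -0.62]
clock: 12.72
eef_pos: [591.2, 74.5, 354.2]
tool_rot: [3.142, 0.0, -0.277]
force: [0.7, 0.1, -1.6]
width: 17.4
12.72 tip face xyz [ 0.35 21.74  8.96] F face [-0.24  0.33 -1.7 ]
```

```bash
python3 -m jog '[0.25,0,0.4,0,10,0.25,0,0.4,0,10]'; python3 f.py
```

```text
clock: 12.88
eef_pos: [591.3, 74.3, 354.1]
tool_rot: [-3.141, 0.0, -0.277]
force: [0.1, 0.4, -1.0]
width: 17.7
12.88 tip face xyz [ 0.4  21.59  8.77] F face [-0.45  0.43 -0.85]
```

```bash
python3 -m jog '[0.25,0,0.4,0,10,0.25,0,0.4,0,10]'; python3 f.py
```

```text
clock: 13.05
eef_pos: [591.5, 74.1, 353.9]
tool_rot: [-3.141, 0.0, -0.277]
force: [-1.2, 1.0, 1.0]
width: 17.5
13.05 tip face xyz [ 0.44 21.58  8.53] F face [-0.75  0.66  1.56]
```

```bash
python3 -m jog '[0.2,0,0.3,0,10,0.2,0,0.3,0,10]'; python3 f.py
```

```text
clock: 13.22
eef_pos: [591.6, 74.1, 353.7]
tool_rot: [-3.141, 0.001, -0.277]
force: [-2.6, 0.7, 4.8]
width: 17.5
13.22 tip face xyz [ 0.4  21.56  8.34] F face [0.07 0.   5.5 ]
```

Pad 2 is touched: 8.34 at 5.5 N, level with pad 1's 8.30 at 5.6 N. Now pad 3.

```bash
python3 -m jog '[-2,0,-3.5,0,10,-4,0,-6.9,0,10,-4,12,-6.9,0,10,-4,28,-6.9,0,10,-4,38,-6.9,0,10,-4,41,-6.9,0,10,-3,41,-5.2,0,10,-1.7,41,-3,0,10,-0.8,41,-1.4,0,10,-0.8,41,-1.4,0,10,-0.8,41,-1.4,0,10]'; python3 f.py
```

```text
clock: 14.13
eef_pos: [579.9, 35.3, 354.5]
tool_rot: [-3.142, 0.0, -0.276]
force: [0.7, 0.3, -1.7]
width: 16.9
14.13 tip face xyz [  0.28 -18.99   9.25] F face [-0.28  0.48 -1.77]
```

```bash
python3 -m jog '[0.3,0,0.5,0,10,0.3,0,0.5,0,10]'; python3 f.py
```

```text
clock: 14.3
eef_pos: [580.1, 35.0, 354.2]
tool_rot: [-3.141, 0.0, -0.277]
force: [0.7, 0.3, -1.3]
width: 17.2
14.3 tip face xyz [  0.46 -19.22   8.93] F face [-0.16  0.46 -1.37]
```

```bash
python3 -m jog '[0.3,0,0.5,0,10,0.3,0,0.5,0,10]'; python3 f.py
```

```text
clock: 14.47
eef_pos: [580.2, 34.8, 354.0]
tool_rot: [-3.141, 0.0, -0.277]
force: [-1.0, 1.4, 1.2]
width: 17.1
14.47 tip face xyz [  0.43 -19.28   8.64] F face [-0.58  1.04  1.69]
```

```bash
python3 -m jog '[0.2,0,0.3,0,10,0.2,0,0.3,0,10]'; python3 f.py
```

```text
clock: 14.63
eef_pos: [580.3, 34.7, 353.9]
tool_rot: [-3.141, 0.001, -0.277]
force: [-2.4, 0.9, 4.2]
width: 17.5
14.63 tip face xyz [  0.4  -19.32   8.48] F face [-0.08  0.24  4.92]
```

Pad 3 is touched: 8.48 at 4.9 N. Now pad 4, staying higher; contact is expected at a reading of about 12.8.

```bash
python3 -m jog '[-3,0,-5.2,0,10,-6,0,-10.4,0,10,-6,12,-10.4,0,10,-6,28,-10.4,0,10,-6,38,-10.4,0,10,-6,40.7,-10.4,0,10,-5,40.7,-8.7,0,10,-3.5,40.7,-6.1,0,10,-2.9,40.7,-5,0,10,-2.9,40.7,-5,0,10,-2.9,40.7,-5,0,10]'; python3 f.py
```

```text
clock: 15.55
eef_pos: [566.8, -3.3, 358.2]
tool_rot: [-3.142, 0.0, -0.277]
force: [0.2, -0.1, -1.6]
width: 17.2
15.55 tip face xyz [  0.3  -59.7   13.53] F face [-0.58 -0.04 -1.48]
```

```bash
python3 -m jog '[0.25,0,0.4,0,10,0.25,0,0.4,0,10]'; python3 f.py
```

```text
clock: 15.72
eef_pos: [566.9, -3.7, 358.0]
tool_rot: [-3.142, -0.0, -0.277]
force: [0.2, 0.1, -2.7]
width: 17.2
15.72 tip face xyz [  0.59 -60.11  13.25] F face [-1.23  0.1  -2.45]
```

```bash
python3 -m jog '[0.25,0,0.4,0,10,0.25,0,0.4,0,10]'; python3 f.py
```

```text
clock: 15.88
eef_pos: [567.1, -3.9, 357.8]
tool_rot: [-3.141, 0.0, -0.277]
force: [-0.5, 0.1, -0.2]
width: 17.4
15.88 tip face xyz [  0.61 -60.19  12.92] F face [-0.52 -0.02  0.08]
```

```bash
python3 -m jog '[0.25,0,0.4,0,10,0.25,0,0.4,0,10]'; python3 f.py
```

```text
clock: 16.05
eef_pos: [567.2, -4.0, 357.6]
tool_rot: [-3.141, 0.0, -0.277]
force: [-2.4, 1.4, 2.7]
width: 17.5
16.05 tip face xyz [  0.57 -60.18  12.68] F face [-1.02  0.7   3.67]
```

Pad 4 is touched at 12.68 and 3.7 N, about 4.1 mm proud; the camera said 4.2. I'll lift off clear, then press in stages.

```bash
python3 -m jog '[-1.5,0,-2.6,0,10,-1.5,0,-2.6,0,10,0,0,0,0,10,0.5,0,0.9,0,10,1,0,1.7,0,10,1.5,0,2.6,0,10,1.75,0,3,0,10,1.75,0,3,0,10]'; python3 f.py
```

```text
clock: 16.72
eef_pos: [568.7, -4.7, 355.3]
tool_rot: [-3.141, 0.001, -0.278]
force: [-5.2, 1.2, 10.9]
width: 17.1
16.72 tip face xyz [  0.79 -60.4    9.97] F face [ 0.82 -0.31 12.11]
```

```bash
python3 -m jog '[0.3,0,0.5,0,10,0.6,0,1.0,0,10,0.6,0,1.0,0,10]'; python3 f.py
```

```text
clock: 16.97
eef_pos: [569.2, -4.9, 354.4]
tool_rot: [-3.141, 0.001, -0.278]
force: [-4.8, 1.1, 10.7]
width: 17.4
16.97 tip face xyz [  0.74 -60.39   8.87] F face [ 1.12 -0.21 11.76]
```

```bash
python3 -m jog '[0.2,0,0.4,0,10,0.25,0,0.45,0,10,0.25,0,0.45,0,10]'; python3 f.py;  python3 -m jog '[-0.5,0,-0.9,0,10,-0.5,0,-0.9,0,10]'; python3 f.py
```

```text
clock: 17.22
eef_pos: [569.5, -5.0, 354.0]
tool_rot: [-3.141, 0.001, -0.278]
force: [-5.5, 1.3, 10.9]
width: 17.7
17.22 tip face xyz [  0.77 -60.41   8.38] F face [ 0.56 -0.29 12.26]
clock: 17.38
eef_pos: [569.3, -4.7, 354.2]
tool_rot: [-3.141, -0.0, -0.278]
force: [-3.7, 0.1, 4.7]
width: 17.4
17.38 tip face xyz [  0.85 -60.4    8.67] F face [-0.74 -0.9   5.87]
```

Nearly level: 8.67 at 5.9 N, against about 8.47 expected. I'll back away and check with the camera and the probe tilt.

```bash
python3 -m jog '[-3,0,-5,0,10,-8,0,-14,0,10,-15,0,-26,0,10,-20,-25,-35,0,10,-20,-55,-35,0,10,-20,-85,-35,0,10,-20,-110,-35,0,10,-20,-120,-35,0,10,-20,-120,-35,0,10,-20,-120,-35,0,10]'
python3 - <<'E'
from h import *
s,c,p,d,P,Q,hsv,n,m,q=tilt("w10")
t=np.array([-n[2],0,n[0]]);t/=np.linalg.norm(t);e=(q-m)@t;print("tip tool",m-9*n+t*(np.percentile(e,99.8)+86.5))
for k in range(3):
    if k: s,c,p,d,P,Q,hsv,*_=tilt()
    c0,nf,o=facefit(P,hsv,180,640,0,250)
    # fixed-baseline reference: local plane around pads
    print(nf,[(x[0].tolist(),int(x[1]),float(x[2]),x[3].round(1).tolist()) for x in o])
E
```

```text
clock: 18.22
eef_pos: [582.5, 115.7, 389.1]
tool_rot: [3.14, -0.0, -0.277]
force: [0.5, -0.5, -2.1]
width: 17.3
tilt 30.79 n [ 0.859   0.0092 -0.5119] centroid [ 13.1   0.  149. ] 7291 TCP [582.5 115.7 389.1] [ 3.1405e+00 -2.0000e-04 -2.7700e-01] F [ 0.5 -0.5 -2.1] w 17.3 18.2167
tip tool [ 6.65130020e+01 -4.50947515e-02  2.56196175e+02]
[-0.48084037  0.13641134  0.86613191] [([317.6, 99.3], 928, 7.78, [666.5, 92.6, 96.4]), ([382.0, 99.3], 929, 7.99, [655.4, 54.4, 96.4]), ([446.4, 99.2], 958, 8.14, [644.5, 16.0, 96.6]), ([510.7, 99.3], 974, 8.37, [633.5, -22.3, 96.8])]
tilt 31.06 n [ 0.8566  0.0055 -0.5159] centroid [ 1.300e+01 -1.000e-01  1.489e+02] 7301 TCP [582.5 114.4 389.2] [ 3.1401e+00 -3.0000e-04 -2.7930e-01] F [ 0.4 -0.8 -1. ] w 17.7 18.2667
[-0.48058354  0.13661888  0.86624174] [([315.3, 99.9], 923, 7.74, [666.4, 92.6, 96.3]), ([379.7, 99.7], 932, 7.96, [655.4, 54.3, 96.5]), ([443.9, 99.6], 942, 8.11, [644.6, 15.9, 96.7]), ([508.2, 99.4], 975, 8.28, [633.3, -22.4, 96.7])]
tilt 30.88 n [ 0.8582  0.0011 -0.5133] centroid [ 1.30e+01 -1.00e-01  1.49e+02] 7325 TCP [582.6 114.  389.2] [ 3.1403e+00 -4.0000e-04 -2.8030e-01] F [ 0.3 -1.5 -1. ] w 17.2 18.3167
[-0.48033183  0.13714188  0.8662987 ] [([314.5, 100.1], 919, 7.83, [666.4, 92.6, 96.3]), ([378.8, 100.1], 930, 8.08, [655.4, 54.4, 96.5]), ([443.1, 99.8], 946, 8.17, [644.4, 16.0, 96.6]), ([507.4, 99.6], 971, 8.35, [633.4, -22.3, 96.8])]
```

View pics/w10.png

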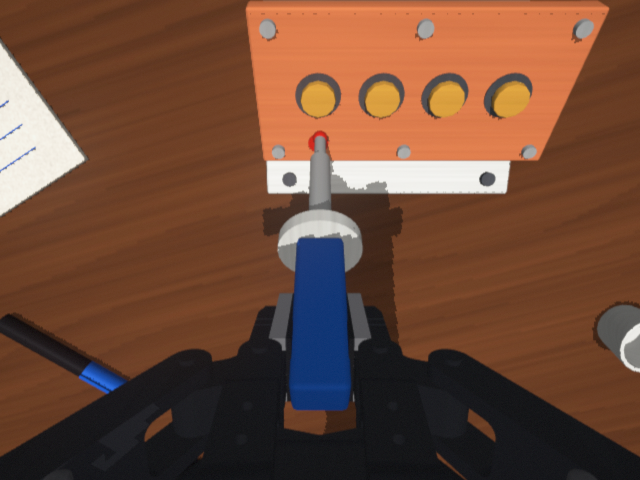

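By camera the four pads lie on one line (7.78, 8.01, 8.14, 8.33, a fitting trend), so pad 4 is within about 0.1 mm. I'll confirm with a light approach touch of pad 4.

```bash
python3 -m jog '[0,15,0,0,10,0,45,0,0,10,0,80,0,0,10,0,108,0,0,10,0,119,0,0,10,5,119.5,9,0,10,12,119.5,21,0,10,17,119.5,30,0,10,19,119.5,33.3,0,10,19.3,119.5,33.8,0,10,19.3,119.5,33.8,0,10,19.3,119.5,33.8,0,10]'; python3 f.py
```

```text
clock: 19.37
eef_pos: [569.0, -3.4, 354.7]
tool_rot: [3.141, 0.0, -0.276]
force: [-0.2, 0.0, 0.1]
width: 17.6
19.37 tip face xyz [  0.52 -59.31   9.4 ] F face [-0.13 -0.03  0.24]
```

```bash
python3 -m jog '[0.2,0,0.35,0,10,0.2,0,0.35,0,10]'; python3 f.py;python3 -m jog '[0,0,0,0,10]'; python3 f.py
```

```text
clock: 19.53
eef_pos: [569.1, -3.8, 354.7]
tool_rot: [-3.141, -0.0, -0.277]
force: [-0.5, 0.4, -1.2]
width: 17.1
19.53 tip face xyz [  0.82 -59.56   9.3 ] F face [-1.15  0.24 -0.76]
clock: 19.62
eef_pos: [569.0, -3.9, 354.8]
tool_rot: [-3.141, -0.0, -0.277]
force: [0.8, -0.1, -0.7]
width: 17.3
19.62 tip face xyz [  0.82 -59.69   9.36] F face [ 0.34  0.1  -0.97]
```

```bash
python3 -m jog '[0.25,0,0.4,0,10,0.25,0,0.4,0,10]'; python3 f.py
```

```text
clock: 19.78
eef_pos: [569.3, -4.1, 354.3]
tool_rot: [-3.141, -0.0, -0.277]
force: [0.2, 0.0, -1.3]
width: 17.1
19.78 tip face xyz [  0.82 -59.79   8.84] F face [-0.45  0.07 -1.24]
```

```bash
python3 -m jog '[0.2,0,0.3,0,10,0.2,0,0.3,0,10]'; python3 f.py
```

```text
clock: 19.95
eef_pos: [569.4, -4.2, 354.2]
tool_rot: [-3.141, 0.0, -0.278]
force: [-1.4, 0.2, 0.7]
width: 17.7
19.95 tip face xyz [  0.79 -59.8    8.65] F face [-0.88 -0.22  1.26]
```

```bash
python3 -m jog '[0.2,0,0.3,0,10,0.2,0,0.3,0,10]'; python3 f.py; python3 -m jog '[0,0,0,0,10]'; python3 f.py
```

```text
clock: 20.12
eef_pos: [569.5, -4.2, 354.0]
tool_rot: [-3.141, 0.0, -0.277]
force: [-2.6, 0.4, 4.8]
width: 17.5
20.12 tip face xyz [  0.7  -59.77   8.44] F face [ 0.13 -0.37  5.5 ]
clock: 20.2
eef_pos: [569.5, -4.2, 353.9]
tool_rot: [-3.141, 0.0, -0.277]
force: [-3.1, 0.7, 4.3]
width: 17.2
20.2 tip face xyz [  0.69 -59.8    8.4 ] F face [-0.64 -0.15  5.28]
```

Pad 4 now reads 8.44 at 5.5 N, against 8.30, 8.34 and about 8.44 for the others, so it is level. Returning to the holder line-up pose.

```bash
python3 -m jog '[-4,0,-7,0,10,-12,0,-21,0,10,-20,0,-35,0,10,-22,10,-38.5,-1,10,-28,38,-38.5,-3,10,-36,72,-38.5,-6,10,-44,107,-38.5,-9,10,-51,142,-38.5,-12,10,-59,177,-38.5,-15,10,-66,212,-38.5,-18,10,-74,247,-38.5,-21,10,-81,280,-38.5,-23.5,10,-87,305,-38.5,-24.6,10,-90.2,318,-38.5,-24.6,10,-90.2,320,-38.5,-24.6,10,-90.2,320,-38.5,-24.6,10,-90.2,320,-38.5,-24.6,10]'
python3 - <<'E'
from h import *
from scipy.spatial.transform import Rotation as R
s,c,p,d,P,Q,hsv,n,m,q=tilt("w11")
r=plate(P,hsv);print(r[:3])
# hole pixels: enclosed non-plate area
mk=r[3].astype(np.uint8);cn,_=cv2.findContours(mk,cv2.RETR_CCOMP,cv2.CHAIN_APPROX_NONE)
Rt=R.from_euler('xyz',s["tool_rot"]).as_matrix()
t=np.array([-n[2],0,n[0]]);t/=np.linalg.norm(t);e=(q-m)@t;tip=m-9*n+t*(np.percentile(e,99.8)+86.5)
w=s["eef_pos"]+Rt@tip;a=Rt@t;k=(95-w[2])/a[2];print("tip",w,"axis hits top at",w+a*k,"dist",k)
ct=np.array([*r[2][0],95]);print("miss in tool",((ct-(w+a*k))@Rt).round(2))
E
```

```text
clock: 21.62
eef_pos: [395.8, -286.4, 392.0]
tool_rot: [-3.141, -0.0, 0.153]
force: [-0.2, 1.0, -1.9]
width: 17.2
tilt 30.98 n [ 0.8573  0.     -0.5147] centroid [ 13.1  -0.2 148.9] 7394 TCP [ 395.8 -286.4  392. ] [-3.141e+00 -4.000e-04  1.528e-01] F [-0.2  1.  -1.9] w 17.2 21.6167
(15686, np.float64(94.21741251429899), ((484.41998291015625, -272.4014892578125), (80.30072021484375, 80.23931884765625), 9.255887985229492))
tip [ 462.17248734 -275.84556891  135.69620508] axis hits top at [ 486.3400023  -272.09896726   95.        ] dist 47.4793314122445
miss in tool [-1.94  0.01 -0.  ]
```

View pics/w11.png

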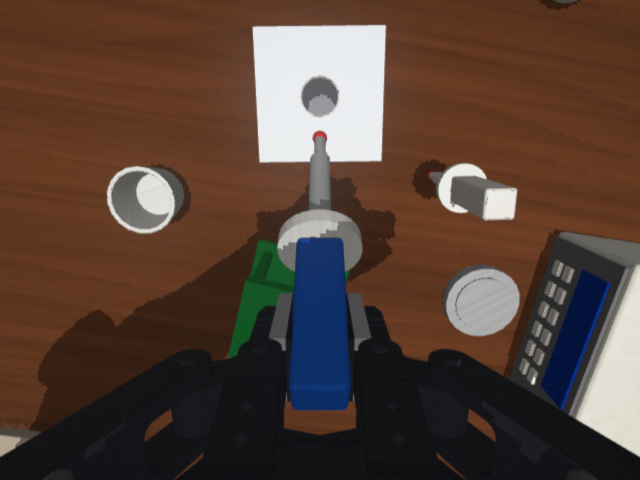

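The picture shows the tip at (320,137) lined up with the hole (320,96). I'll shift 5 mm so the slanted shank passes mid-plate, then insert along the axis.

```bash
python3 -m jog '[-3,0,0,0,10,-5.3,0,0,0,10,-5.3,0,0,0,10,2.4,0,12.9,0,10,10.2,0,25.7,0,10,17.9,0,38.6,0,10,22,0,45.5,0,10,22,0,45.5,0,10]'
python3 - <<'E'
from h import *
tilt("w12")
E
```

```text
clock: 22.33
eef_pos: [417.6, -283.1, 345.3]
tool_rot: [-3.14, 0.002, 0.154]
force: [0.2, 0.5, -1.1]
width: 17.1
tilt 30.93 n [ 0.8578 -0.0038 -0.514 ] centroid [ 13.1  -0.3 148.9] 7378 TCP [ 417.6 -283.1  345.3] [-3.1399e+00  1.6000e-03  1.5350e-01] F [ 0.2  0.5 -1.1] w 17.1 22.3333
```

View pics/w12.png

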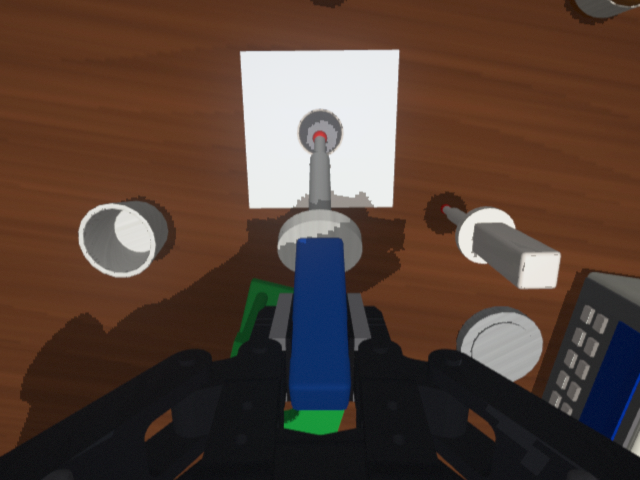

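The tip is entering the hole at (320,135), centred, with no force. Inserting the remaining ~40 mm along the axis.

```bash
python3 -m jog '[4,0,6.7,0,10,8.5,0,14.2,0,10,13,0,21.7,0,10,17.5,0,29.2,0,10,21,0,35,0,10,21,0,35,0,10]'
python3 - <<'E'
from h import *
tilt("w13")
E
```

```text
clock: 22.88
eef_pos: [438.3, -280.2, 310.2]
tool_rot: [-3.14, 0.001, 0.153]
force: [-0.7, 0.3, -2.3]
width: 17.2
tilt 30.97 n [ 0.8575 -0.0039 -0.5145] centroid [ 13.   -0.2 148.8] 7350 TCP [ 438.3 -280.2  310.2] [-3.1402e+00  1.3000e-03  1.5290e-01] F [-0.7  0.3 -2.3] w 17.2 22.8833
```

View pics/w13.png

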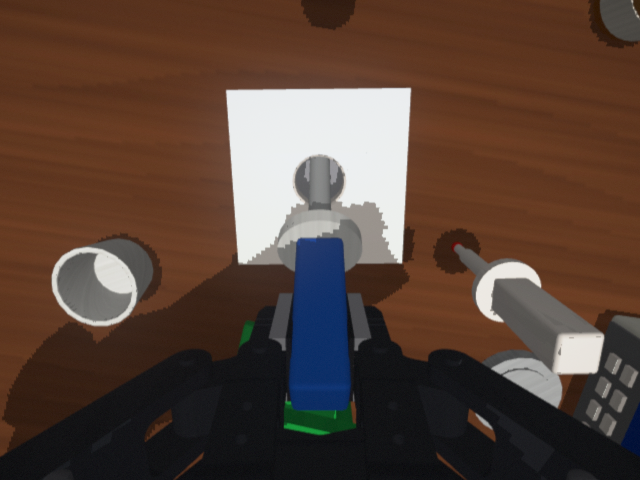

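```bash
python3 -m jog '[3,0,0,0,10,6,0,0,0,10,10,0,0,0,10,14,0,0,0,10,18,0,0,0,10,22,0,0,0,10,26,0,0,0,10,30,0,0,0,10,34,0,0,0,10,38,0,0,0,10,40,0,0,0,10,40,0,0,0,10]'
python3 - <<'E'
from h import *
tilt("w14")
E
```

```text
clock: 23.93
eef_pos: [475.3, -274.9, 311.1]
tool_rot: [-3.14, 0.005, 0.151]
force: [-5.8, -1.8, -1.9]
width: 17.1
tilt 11.71 n [ 0.9792 -0.006  -0.2029] centroid [ 10.8  -0.3 151.3] 5319 TCP [ 475.3 -274.9  311.1] [-3.1396  0.0052  0.1512] F [-5.8 -1.8 -1.9] w 17.1 23.9333
```

```bash
python3 -m jog '[3,0,0,0,10,6,0,0,0,10,9,0,0,0,10,12,0,0,0,10,14.5,0,0,0,10,16.5,0,0,0,10,16.5,0,0,0,10]'
python3 - <<'E'
from h import *
tilt("w15")
E
```

```text
clock: 24.57
eef_pos: [491.3, -272.8, 311.3]
tool_rot: [-3.14, 0.006, 0.151]
force: [-6.1, -1.1, 0.5]
width: 17.3
tilt 0.7 n [ 0.9999  0.0019 -0.0123] centroid [  9.4  -0.2 152.1] 3916 TCP [ 491.3 -272.8  311.3] [-3.1398  0.0058  0.1508] F [-6.1 -1.1  0.5] w 17.3 24.5667
```

Upright again (0.7°). I'll centre over the hole and lower.

```bash
python3 -m jog '[-4,0,0,0,10,-8,0,0,0,10,-8,0,6,0,10,-8,0,12,0,10,-8,0,17,0,10,-8,0,19.5,0,10,-8,0,19.5,0,10]'
python3 - <<'E'
from h import *
tilt("w16")
E
```

```text
clock: 25.2
eef_pos: [485.8, -273.2, 291.2]
tool_rot: [-3.141, 0.001, 0.152]
force: [0.2, -0.2, -1.8]
width: 17.1
tilt 1.09 n [ 0.9998  0.0025 -0.019 ] centroid [  9.4  -0.2 152. ] 4008 TCP [ 485.8 -273.2  291.2] [-3.1408e+00  7.0000e-04  1.5210e-01] F [ 0.2 -0.2 -1.8] w 17.1 25.2
```

View pics/w16.png

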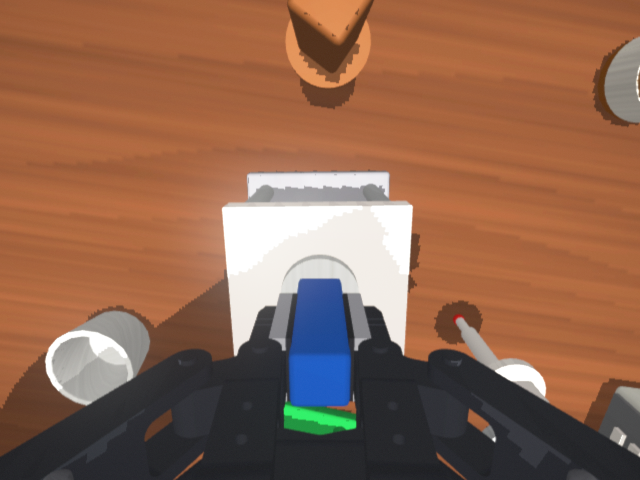

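Centred, with about 1 mm to go. Lowering to contact.

```bash
python3 -m jog '[0,0,0.7,0,10,-1,0,1.2,0,10,-1,0,1.2,0,10]'; python3 -m jog '[0,0,0.7,0,10,0,0,0.7,0,10]'
```

```text
clock: 25.5
eef_pos: [484.5, -273.7, 290.9]
tool_rot: [-3.142, 0.0, 0.152]
force: [-0.4, 0.2, -1.1]
width: 17.6
clock: 25.67
eef_pos: [484.6, -273.7, 290.7]
tool_rot: [3.142, -0.0, 0.152]
force: [-1.0, 1.4, 2.6]
width: 17.6
```

Contact (about 4 N). Opening slightly, then up.

```bash
python3 -m jog '[0,0,0,0,22,0,0,0,0,28,0,0,0,0,36,0,0,0,0,40,0,0,0,0,40,0,0,0,0,40,0,0,-10,0,40,0,0,-30,0,40,0,0,-60,0,40,0,0,-90,0,40,0,0,-110,0,40,0,0,-115,0,40,0,0,-115,0,40]'
python3 - <<'E'
from h import *
s=read_state();c=camera_params("wrist");p,d=get_image("wrist");cv2.imwrite("pics/w17.png",p);P=cloud(d,c);hsv=cv2.cvtColor(p,cv2.COLOR_BGR2HSV)
b=(hsv[...,0]>105)&(hsv[...,0]<130)&(hsv[...,1]>120)
t=b&(abs(P[...,2]-161)<5);print("top",t.sum(),np.median(P[t],0),P[t].std(0),plate(P,hsv)[:3],s["clock"],s["width"])
for n,w in (("side",(slice(130,290),slice(340,500))),("scene",(slice(140,300),slice(140,300)))):
    p2,_=get_image(n);cv2.imwrite(f"pics/{n}17.png",cv2.resize(p2[w],None,fx=3,fy=3,interpolation=2));cv2.imwrite(f"pics/{n}17f.png",p2)
E
```

```text
clock: 26.75
eef_pos: [484.9, -273.9, 407.4]
tool_rot: [3.139, -0.004, 0.152]
force: [-0.7, -0.3, -0.5]
width: 40.0
top 896 [ 487.02920852 -273.32301425  160.06343938] [5.11811078 4.86982968 0.87864504] (9358, np.float64(94.24582855845733), ((484.28814697265625, -272.3426208496094), (80.55657196044922, 80.2651596069336), 9.261076927185059)) 26.75 40.01108929479549
```

View pics/w17.png

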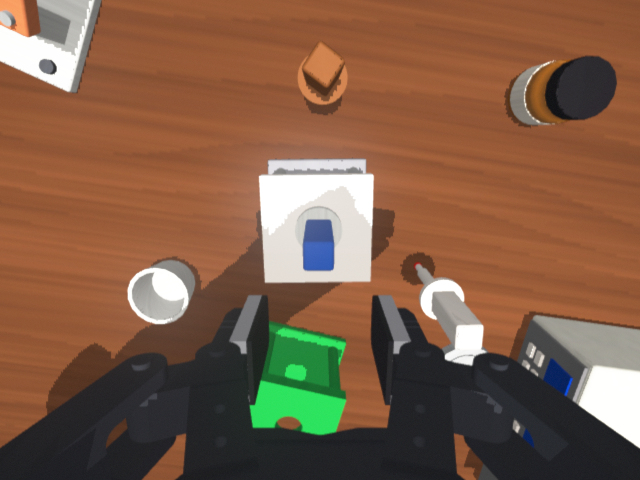

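View pics/side17.png

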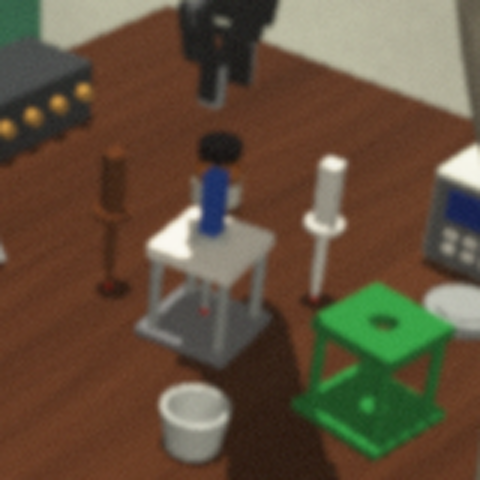

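View pics/scene17f.png

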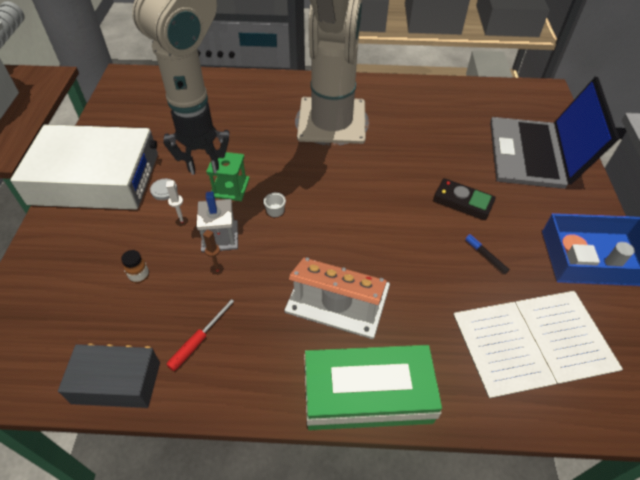

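The pictures show the probe upright in the white holder at (318,245), its top at z 160.1 (160.0 at the start). The bystanders are where they were and the gripper is clear. Handing in.

```bash
python3 -c "
from cell import *
print(finish_job())"
```

```text
the job is handed in; nothing more can be done
None
```

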